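# Make the test-bench board safe and eject its memory module

## Task

Make the mainboard on the open test bench safe and free its memory module by pressing with the fingertips alone: first switch off the power strip by pressing down the raised half of its rocker, then hold the large power button in the bench's front rail fully down for about three seconds to drain the board, and let go. Only after that, press down the two ejector levers at the ends of the memory slot, one after the other in either order, until each is fully open and the module has popped up at both ends. Leave the module standing in its slot, do not press the small reset button, do not pinch or lift anything, and leave the tools and parts lying about where they are.

Things in the scene. Friction and masses are not known exactly. Their poses are not given: they have to be found in the camera images.
- bench: Open test bench, fixed: aluminium tray 260 (x) x 300 (y) mm, top at 20 mm; dark steel rail 36 mm wide, top at 44 mm, along its front (-x) edge; green mainboard 188 x 226 mm, top at 28 mm, behind it, with a cooler 40 mm square, top at 55 mm, at x +40, y +37, and sockets up to 58 mm at the far edge. Origin: under the tray's centre, on the table; x away from robot, y left. Heights are above the table.
- slot_mid (a point): Middle of the memory slot's floor, 31 mm above the table, at x -22 mm, y 0 in the bench's frame. The slot runs along the bench's y; +y end is the left one.
- module_top (a point): Middle of the upper edge of the memory module, the green circuit card 132 mm long, 30 mm high and 5 mm thick that stands upright in the slot (loose, 34 g). Seated, the top edge is 61 mm above the table.
- module_left (a point): Lower corner edge of the module at its left (+y) end, in the middle of its thickness; seated 31 mm above the table, about 5 mm higher when ejected.
- module_right (a point): The same at the module's right (-y) end.
- latch_left_pad (a point): Top of the finger pad of the left (+y) ejector lever, light grey: a bar 10 mm long across the slot, 4 mm thick, 20 mm outside the module's end, on an arm sloping up and out; 45 mm above the table when closed. Pressed down, it swings out about a pivot 17 mm further in and 12 mm lower and its toe lifts the module. Open: 11 mm lower, 3 mm further out. Needs 3 to 4 N, stays put. Moves with the lever.
- latch_right_pad (a point): Top of the finger pad of the right (-y) ejector lever, the mirror image of the left one. Press it anywhere from the pad's middle to a few mm further out, clear of the module.
- latch_left (a joint): Angle of the left lever: 0 closed, 0.6 rad fully open (stop).
- latch_right (a joint): Angle of the right lever: 0 closed, 0.6 rad fully open (stop).
- power_top (a point): Centre of the top of the power button, the larger of two round steel push buttons in the top of the front rail (bezel 22 mm, cap 16 mm across); cap's top 52 mm above the table, 5 mm above its bezel. The buttons are 35 mm left and right of the rail's middle; which is on which side varies. Moves with the cap.
- power_button (a joint): Travel of the power button: 0 up, 0.005 m fully down (stop). Spring: 1.2 N to start, 4.2 N at the stop; comes up by itself.
- reset_top (a point): Centre of the top of the reset button: the smaller one (bezel 12 mm, cap 9 mm across), same height. Not to be pressed.
- reset_button (a joint): Travel of the reset button: 0 up, 0.005 m down.
- strip: White power strip, fixed to the table left of the bench, 270 mm long (its y), 58 mm wide (its x), top 42 mm above the table. Origin: under its middle on the table. Its rocker switch, 24 mm (x) by 12 mm (y), is 84 mm from the middle towards the -y end, which points to the robot.
- rocker_raised (a point): Middle of the top of the rocker's raised half (strip -x side), 46 mm above the table; its outer edge is 4 mm further out. It rocks about the strip's y axis, 7 mm away towards strip +x. Press it down 3 to 5 mm with a finger 20 mm wide centred 6 to 12 mm further out (strip -x), so that it does not bear on the other half. Damped: 3 N slowly, about 8 N at 10 mm/s; it stays. Moves with the rocker.
- strip_switch (a joint): Angle of the rocker: 0 on (as found), 0.349 rad off (stop).
- driver: Precision screwdriver 142 mm long, 11 mm thick, lying on the tray right of the board. Leave alone.
- stick: USB stick 50 mm long, lying on the tray left of the board. Leave alone.
- tweezers: Steel tweezers 122 mm long on the table to the right. Leave alone.
- phone: Phone in a green case, 150 x 72 x 10 mm, on the table to the right. Leave alone.
Not all that is in view belongs to the job. What is shaped like the part that bears module_top but purple is not meant.

How it is judged:
By the outcome, as a careful person would: the job done as asked, in the order asked, and still so for the second after the job is handed in, with the robot touching nothing.
It also fails if it takes over 61 s, if anything falls off the work surface, if the arm or the gripper's body presses on something with over 40 N, if the wrist force passes 120 N, or if a joint passes its speed limit or range.

## Robot

A 6-joint arm with a two-finger parallel gripper is mounted at the origin on the work surface; the furniture and walls round the work are solid. World frame = base frame: x ahead of the robot, y to its left, z up, the work surface at z = 0. Lengths are in m, angles in rad, forces in N, time in s.
With the tool pointing down it reaches from about 0.275 to 0.825 m from the base axis. Payload 4.9 kg.
Tool frame: the origin (TCP) lies midway between the tips of the shut fingers; the grasp point (between the pads) lies 19 mm behind it (bot.grip_depth is the distance from the TCP to the grasp point, in m); z points along the fingers, y is the line along which they close (so a half turn about z gives the same grasp; the last joint's range is limited). The gripper opens to 85 mm and grips with 20 to 120 N. Pads are 22 mm wide; open, the fingers measure 114 mm over their backs; the gripper's body (76 mm by 85 mm) begins 54 mm behind the grasp point. The pads swing forward as they close: fully open they stand 13 mm farther back than shut.
Start: joints at [1.192, 0.326, -0.193, 1.052, 0, 1.437], TCP at [0.133, 0.534, 0.205] pointing down, gripper open.
Joint ranges: [-2.65, 2.65], [-0.97, 1.79], [-1.3, 1.35], [-1.93, 2.1], [-1.47, 1.37], [-3.14, 3.14]. Speed limits (rad/s): [2.57, 2.57, 3.14, 3.14, 3.14, 3.14].

## Interface

Orientations are given as a unit quaternion [w, x, y, z].
In Python, from cell import bot gives the robot as it stands. Calls block until the motion is done:
- bot.move_pose(position, orientation): joint-space move of the TCP to a pose.
- bot.move_linear(position, speed=0.15, rotation=None, until_force=None): straight line of the TCP; rotation=None keeps the orientation; speed is the mean speed in m/s. With until_force (N) it stops when the force on the tool has changed by that much, and returns True; else False.
- bot.goto_joints(angles): joint-space move.
- bot.set_gripper(opening, grasp_force=None): opening from 0.0 (shut) to 1.0 (fully open); grasp_force is the grip in N (None keeps the last); returns when the fingers have stopped.
- bot.wait(seconds).
- bot.solve_ik(position, orientation): joint angles nearest the present ones, or None.
- bot.camera(name): name is "scene" or "top"; returns the picture (400x640x3 uint8, red, green, blue); there is no depth.
- bot.calibration(name): a dict with "mtx" (3x3 intrinsics, pixels), "extrinsics" (4x4, takes a point from world to camera coordinates). Camera axes: x right, y down, z forward; pixel columns grow to the right and rows downward; lengths in m; the calibration is good to about 2 mm. A picture is of the moment at which its call begins. calibration takes no time and is no camera call.
A pose or a line that the arm cannot do raises bot.PlanningError and nothing moves.
- bot.close_job(): hands the job in; it is judged then, once.
Trained networks look in the newest picture that a camera, given by its name, has taken for a name from the list of things; names that differ only in an ending like _2 or _b are one class to them, and where a whole thing is asked for, a point or a joint stands for the part that bears it (a point fixed in the world has none). Each returns a list of dicts, best first, with "confidence" (0 to 1); they miss things now and then, are a little off and sometimes report something else, mostly with a low value. They report only what shows in the picture. A call takes as long as a camera call. They do not tell look-alikes from the thing itself.
- bot.search_frame(camera, thing): "bbox" ([left, top, width, height] in pixels, round what is visible of it).
Readings, each from a call of its own:
- bot.read_clock(): time.
- bot.read_joint_positions(): joint angles.
- bot.read_joint_vel(): joint speeds.
- bot.read_joint_efforts(): joint torques, N m.
- bot.read_position(): TCP position.
- bot.read_tool_rot(): TCP orientation.
- bot.read_ft_force(): force on the tool from outside, world axes, zero at the start.
- bot.read_moment(): the same for the moment, N m.
- bot.read_gripper_width(): opening from 0.0 (shut) to 1.0 (fully open).
- bot.read_finger_force(): force on a finger pad.
Only numpy, scipy, OpenCV 4.12 (cv2) and the standard library are available. Lean on these libraries where they do the work, as an engineer would, in place of code of your own. Each camera call takes 0.05 s, during which the arm holds its last target. There are 200 camera calls.

## Working session

There is one attempt and no reset: what is moved stays moved. The work goes in short steps, each a Python script; the robot and the scene stay as the last script left them, time stands still between calls to the robot, and variables do not carry over. Pictures are saved under pics/ and viewed, at most 10 in all, crops included, and the job is handed in when it is done.

```bash
mkdir -p pics; cat > h.py <<'E'
import numpy as np, cv2
from cell import bot
def snap(c,fn=None):
    im=bot.camera(c)
    if fn: cv2.imwrite('pics/'+fn,cv2.cvtColor(im,cv2.COLOR_RGB2BGR))
    return im
def ray(c,u,v,z):
    k=bot.calibration(c);K=np.array(k["mtx"]);T=np.array(k["extrinsics"]);R=T[:3,:3];o=-R.T@T[:3,3]
    d=R.T@np.linalg.solve(K,[u,v,1]);return o+d*(z-o[2])/d[2]
def proj(c,p):
    k=bot.calibration(c);q=np.array(k["extrinsics"])@np.append(p,1);q=np.array(k["mtx"])@q[:3];return q[:2]/q[2]
E
python3 - <<'E'
from h import *
for c in("top","scene"):
    snap(c,c+"0.png")
    for t in("bench","strip","rocker_raised","power_top","reset_top","module_top","latch_left_pad","latch_right_pad"):
        print(c,t,[(np.round(d["bbox"],1).tolist(),round(d["confidence"],2)) for d in bot.search_frame(c,t)[:3]])
    print(np.round(bot.calibration(c)["mtx"],1).tolist(), (-np.array(bot.calibration(c)["extrinsics"])[:3,:3].T@np.array(bot.calibration(c)["extrinsics"])[:3,3]).round(3))
print(bot.read_clock(),bot.read_tool_rot())
E
```

```text
top bench [([281.1, 107.5, 106.5, 89.0], 0.68)]
top strip [([204.0, 101.5, 27.7, 85.9], 0.85)]
top rocker_raised []
top power_top [([309.1, 149.1, 47.6, 8.6], 0.61)]
top reset_top []
top module_top [([312.5, 148.6, 41.8, 10.9], 0.54), ([208.1, 278.7, 13.7, 24.7], 0.45)]
top latch_left_pad []
top latch_right_pad []
[[379.9, 0.0, 316.8], [0.0, 379.9, 193.6], [0.0, 0.0, 1.0]] [0.213 0.045 1.11 ]
scene bench [([313.2, 175.0, 112.3, 74.0], 0.68), ([378.4, 226.4, 16.8, 13.9], 0.67)]
scene strip [([355.5, 195.8, 20.5, 18.8], 0.67), ([297.4, 141.7, 65.0, 24.9], 0.63)]
scene rocker_raised []
scene power_top [([294.5, 139.5, 65.6, 29.7], 0.44)]
scene reset_top []
scene module_top [([221.0, 185.7, 24.0, 5.1], 0.66), ([353.9, 192.8, 24.0, 24.1], 0.58)]
scene latch_left_pad []
scene latch_right_pad [([312.4, 175.9, 111.3, 76.9], 0.65)]
[[462.3, 0.0, 327.4], [0.0, 462.3, 197.2], [0.0, 0.0, 1.0]] [-0.065 -0.987  1.081]
0.9 [-1.05133364e-05  1.22086492e-01  9.92519465e-01 -4.51854633e-06]
```

View pics/top0.png

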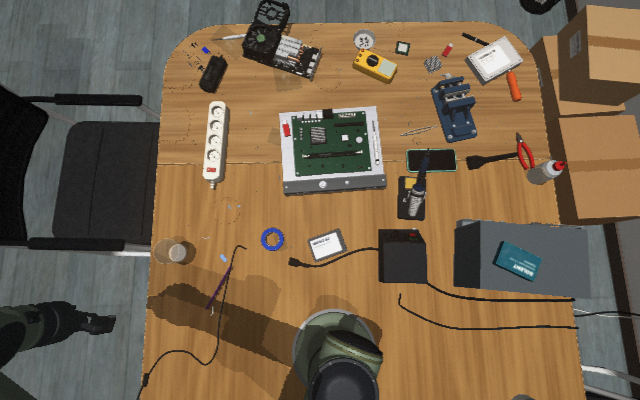

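View pics/scene0.png

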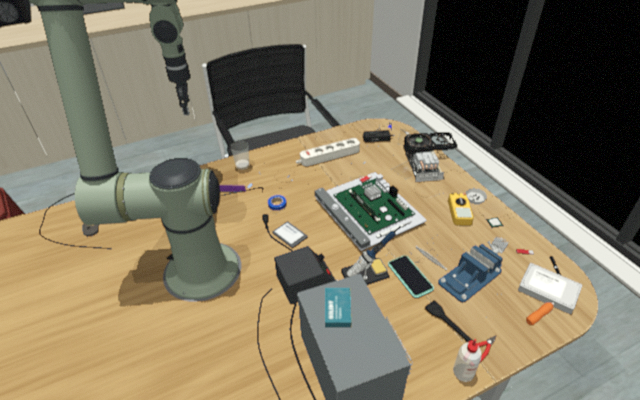

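Top view: bench at about (333,150), with the dark module line at (333,154) and the front rail at (333,185) carrying its buttons. The strip is at (214,143), its rocker near (209,173). The purple module-like card at about (218,288) lies on the table and is not the one meant; the one standing in the bench's slot is. The next picture is an enlarged crop to confirm this and refine the positions.

```bash
python3 - <<'E'
import cv2,numpy as np
a=cv2.imread('pics/top0.png')
b=cv2.resize(a[98:200,272:396],None,fx=6.4,fy=5.8 and 5.8,interpolation=cv2.INTER_CUBIC)
b=cv2.resize(a[100:198,272:397],None,fx=6,fy=6,interpolation=cv2.INTER_CUBIC)
cv2.imwrite('pics/c1.png',b)
s=cv2.resize(a[98:194,195:240],None,fx=6,fy=6,interpolation=cv2.INTER_CUBIC)
e=cv2.imread('pics/scene0.png');
t=cv2.resize(e[130:215,290:375],None,fx=6,fy=6,interpolation=cv2.INTER_CUBIC)
H=max(s.shape[0],t.shape[0]);o=np.zeros((H,s.shape[1]+t.shape[1],3),np.uint8);o[:s.shape[0],:s.shape[1]]=s;o[:t.shape[0],s.shape[1]:]=t
cv2.imwrite('pics/c2.png',o)
E
```

```text
(no output)
```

View pics/c1.png

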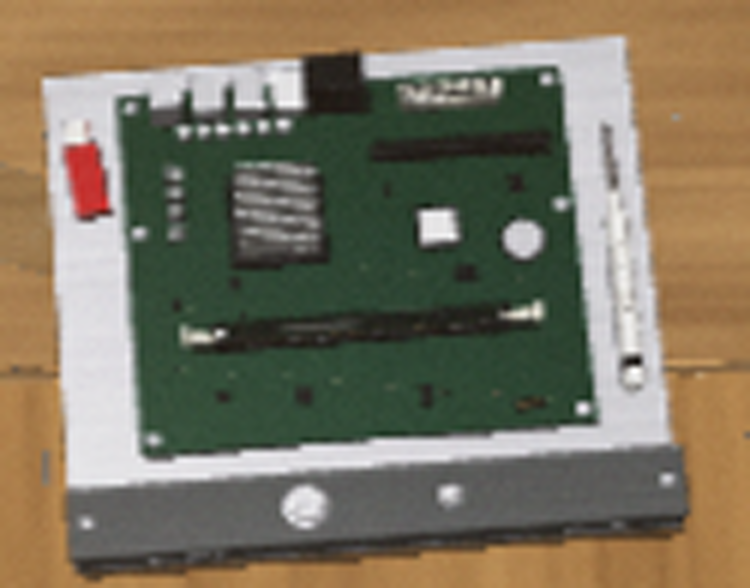

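View pics/c2.png

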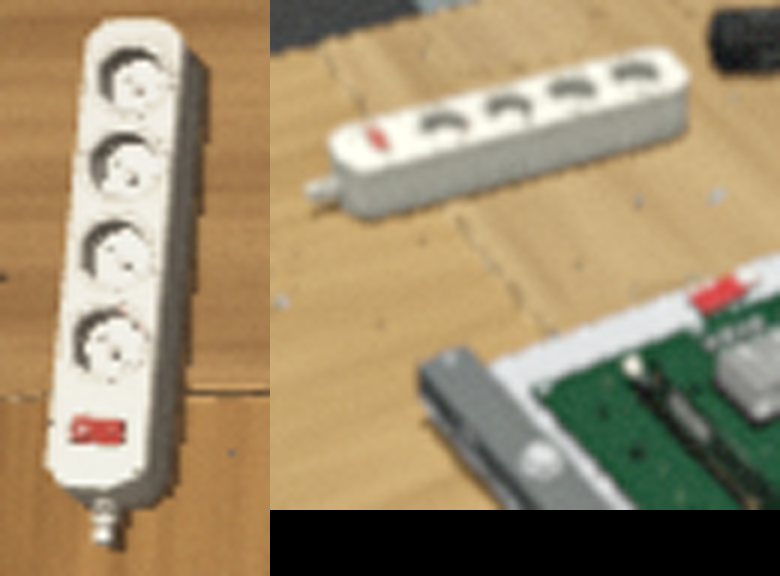

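The crop confirms it: the power button is the larger, left one, at crop (305,506), and reset is at (451,494). The lever pads are at (188,336) and (538,311), with the module standing between them. The rocker is red, at crop2 (97,431), its raised half on the left (strip -x is world +y). Next I fit the bench and strip poses.

```bash
cat > fit.py <<'E'
from h import *
from scipy.optimize import least_squares
def fit(pts,x0):
    loc=np.array([p[:3] for p in pts])/1000; px=np.array([p[3:] for p in pts])
    def W(q,l): c,s=np.cos(q[2]),np.sin(q[2]); return np.stack([q[0]+c*l[:,0]-s*l[:,1],q[1]+s*l[:,0]+c*l[:,1],l[:,2]],1)
    f=lambda q:(np.array([proj("top",p) for p in W(q,loc)])-px).ravel()
    r=least_squares(f,x0,loss='soft_l1'); return r.x,r.fun.reshape(-1,2).round(1),lambda l:W(r.x,np.atleast_2d(np.array(l,float))/1000)[0]
def cp(u,v,ox,oy): return (u+.5)/6-.5+ox,(v+.5)/6-.5+oy
b=lambda u,v:cp(u,v,272,100)
s=lambda u,v:cp(u,v,195,98)
bench,rb,B=fit([(-112,35,52,*b(305,506)),(-112,-35,52,*b(451,494)),(-22,86,45,*b(190,336)),(-22,-86,45,*b(536,311)),
 (130,150,20,*b(43,78)),(130,-150,20,*b(625,38)),(-94,150,44,*b(66,490)),(-94,-150,44,*b(682,445)),(40,37,55,*b(277,203))],[.35,0,0.1])
strip,rs,S=fit([(0,-84,44,*s(97,431)),(0,135,42,*s(135,18)),(0,-135,42,*s(97,490)),(-29,100,42,*s(81,90)),(-29,-100,42,*s(48,445)),],[.35,.35,-1.6])
E
python3 - <<'E'
from fit import *
print(bench.round(4),rb.tolist());print(strip.round(4),rs.tolist())
for n,l in dict(power=(-112,35,52),ll=(-22,86,45),lr=(-22,-86,45)).items(): print(n,B(l).round(4))
print('rocker',S((-7,-84,46)).round(4), ray("top",*s(97,431),.044).round(4), 'power direct',ray("top",*b(305,506),.052).round(4),
 'LL',ray("top",*b(190,336),.045).round(4),'LR',ray("top",*b(536,311),.045).round(4))
# overlay scene check
im=cv2.imread('pics/scene0.png');im=cv2.resize(im[130:255,290:430],None,fx=5,fy=4.8*5/4.8,interpolation=cv2.INTER_CUBIC)
im=im[:600]
for p in [B((-112,35,52)),B((-112,-35,52)),B((-22,86,45)),B((-22,-86,45)),B((-130,150,44)),B((-130,-150,44)),B((130,-150,20)),S((-7,-84,46)),S((7,-84,44)),S((29,-125,42))]:
    q=(proj("scene",p)-[290,130]+.5)*5-.5; cv2.drawMarker(im,tuple(int(round(v)) for v in q),(255,0,255),0,8,1)
cv2.imwrite('pics/ov.png',im)
E
```

```text
[ 0.5777 -0.0066  0.0599] [[0.1, -0.1], [0.1, 0.1], [-0.6, 0.2], [0.2, 0.1], [-0.0, -0.1], [0.1, -0.3], [-0.3, 0.1], [0.3, -0.0], [0.0, -0.0]]
[ 0.5988  0.3387 -1.608 ] [[1.2, -0.4], [0.7, -1.2], [-0.0, 7.0], [-0.8, -2.6], [-0.9, 2.5]]
power [0.4639 0.0216 0.052 ]
ll [0.5506 0.0779 0.045 ]
lr [ 0.5609 -0.0938  0.045 ]
rocker [0.5152 0.3488 0.046 ] [0.5137 0.3452 0.044 ] power direct [0.4635 0.0219 0.052 ] LL [0.5512 0.0762 0.045 ] LR [ 0.5614 -0.0932  0.045 ]
```

View pics/ov.png

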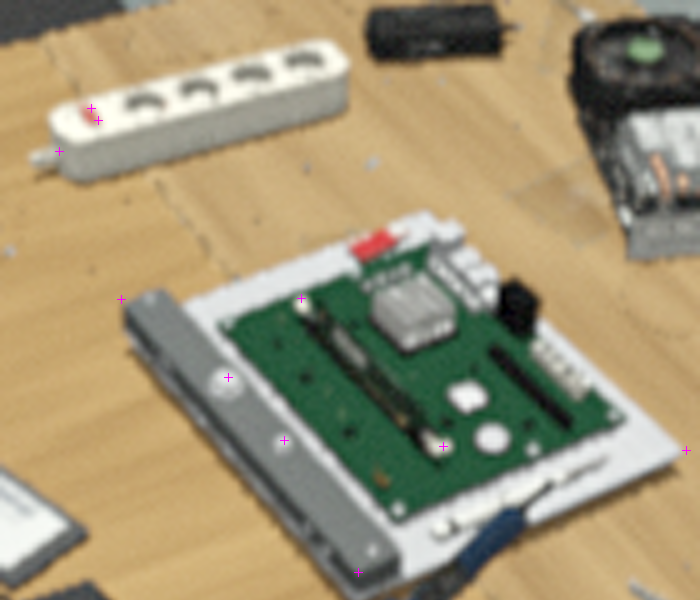

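The overlay agrees: the buttons (228,380)/(284,440), levers (302,300)/(440,446) and bench corners fall on their markers, to within about 1 px of the original. The strip fit is poor, so I measure the rocker directly from its red centroid in both views, and its yaw from the strip's edge.

```bash
python3 - <<'E'
from fit import *
def red(c,x0,y0,x1,y1):
    a=cv2.imread(f'pics/{c}0.png').astype(float)[y0:y1,x0:x1]; w=a[...,2]-a[...,:2].max(2)
    bg=np.median(w); w=np.clip(w-bg-25,0,None); ys,xs=np.mgrid[y0:y1,x0:x1]; return (w*xs).sum()/w.sum(),(w*ys).sum()/w.sum()
t=red('top',203,163,220,178); e=red('scene',300,146,314,160); print(t,e)
print(ray("top",*t,.044),ray("scene",*e,.044))
r=least_squares(lambda p:np.r_[proj("top",p)-t,proj("scene",p)-e],[.51,.34,.044]);print(r.x,r.fun)
a=ray("top",*s(81,90),.042);c=ray("top",*s(48,445),.042);d=a-c;print(a,c,'axis angle',np.arctan2(d[1],d[0]))
a=ray("top",*s(183,60),.042);c=ray("top",*s(150,470),.042);d=a-c;print(a,c,'axis angle',np.arctan2(d[1],d[0]))
print(ray("top",*s(135,18),.042),ray("top",*s(97,490),.042))
for y in (-35,35): print(y, B((-112,y,52)), 'fit rock',S((0,-84,44)))
E
```

```text
(np.float64(211.02909248805906), np.float64(169.4051237516283)) (np.float64(306.5895061728395), np.float64(151.89506172839506))
[0.51372131 0.34438395 0.044     ] [0.51014339 0.34933003 0.044     ]
[0.51074574 0.34345214 0.04854395] [-0.14295835  0.56656416  0.74324624 -0.21427761]
[0.69149057 0.3610677  0.042     ] [0.50760017 0.36917557 0.042     ] axis angle -0.04406221131804782
[0.70687035 0.31054968 0.042     ] [0.4943308  0.31935973 0.042     ] axis angle -0.04142765499564143
[0.72998662 0.33550947 0.042     ] [0.48476251 0.34453838 0.042     ]
-35 [ 0.46804457 -0.04827428  0.052     ] fit rock [0.5148909  0.34180852 0.044     ]
35 [0.46385151 0.02160003 0.052     ] fit rock [0.5148909  0.34180852 0.044     ]
```

```bash
cat >> h.py <<'E'
def quat(a):
    f=(a+np.pi/2)/2; return [0,np.cos(f),np.sin(f),0]
def down(z,v,f):
    p=bot.read_position(); h=bot.move_linear([p0:=p[0],p[1],z],speed=v,until_force=f)
    print('stop',h,np.round(bot.read_position(),4),'F',np.round(bot.read_ft_force(),1)); return h
E
python3 - <<'E'
from h import *
bot.set_gripper(0.0)
q=quat(-.043)
for qq in (quat(-.043),quat(-.043+np.pi)): print(np.round(bot.solve_ik([.5137,.361,.07],qq),2))
best=min((quat(-.043),quat(-.043+np.pi)),key=lambda k:abs(np.array(bot.solve_ik([.5137,.361,.07],k))-bot.read_joint_positions()).max())
bot.move_pose([.5137,.361,.1],best)
bot.move_linear([.5137,.361,.052],speed=.1)
print(bot.read_clock(),np.round(bot.read_ft_force(),1))
down(.0415,.005,18)
print(bot.read_clock())
bot.move_linear([.5137,.361,.12],speed=.15)
snap("top","t1.png");snap("scene","s1.png");print(bot.read_clock())
a,b=cv2.imread('pics/t1.png')[150:200,185:255],cv2.imread('pics/s1.png')[120:170,285:335]
cv2.imwrite('pics/c3.png',np.hstack([cv2.resize(x,None,fx=6,fy=6,interpolation=cv2.INTER_CUBIC) for x in(a,b)]))
E
```

```text
[ 0.5   0.58 -0.16  0.84  0.    2.11]
[ 0.5   0.58 -0.16  0.84  0.   -1.03]
3.8833 [ 0.5 -0.7 -0.6]
stop False [0.5137 0.3614 0.0415] F [-0.5  0.5 -0.6]
6.1333
6.9083
```

View pics/c3.png

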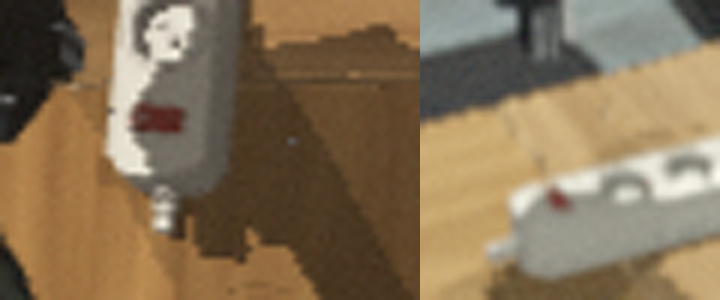

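The picture shows the rocker at crop (158,118), now shaded, and its state can't be read. The press met no residual force, so I check the tip's projection and probe again while logging forces.

```bash
python3 - <<'E'
from h import *
p=bot.read_position();print(proj("top",p),proj("scene",p))
X,Y=.5137,.3585
bot.move_linear([X,Y,.050],speed=.15)
for z in (.047,.0455,.044,.0425,.0415,.0405,.0395):
    h=bot.move_linear([X,Y,z],speed=.01,until_force=12); print(z,h,np.round(bot.read_position(),4),np.round(bot.read_ft_force(),1))
    if h: break
print(bot.read_clock())
E
```

```text
[197.67474262 162.46727928] [305.2604055  133.94688738]
0.047 False [0.5138 0.3586 0.0473] [ 0.9 -0.6  1.1]
0.0455 False [0.5136 0.3585 0.0454] [ 0.   0.2 -0.4]
0.044 False [0.5136 0.3585 0.0439] [-0.3  0.   0. ]
0.0425 False [0.5136 0.3585 0.0424] [-0.2 -0.5  0.2]
0.0415 False [0.5136 0.3585 0.0414] [-0.3  0.3 -0.1]
0.0405 False [0.5137 0.3585 0.0404] [-0.3 -0.3 -0.6]
0.0395 False [0.5136 0.3585 0.0394] [-0.1 -0.5  0.1]
9.625
```

```bash
python3 - <<'E'
from h import *
print(bot.read_gripper_width())
snap("scene","s2.png");snap("top","t2.png")
a,b=cv2.imread('pics/t2.png')[140:190,175:235],cv2.imread('pics/s2.png')[115:165,280:340]
cv2.imwrite('pics/c4.png',np.hstack([cv2.resize(x,None,fx=6,fy=6,interpolation=cv2.INTER_CUBIC) for x in(a,b)]))
p=bot.read_position();print((proj("top",p)-[175,140])*6,(proj("scene",p)-[280,115])*6+[360,0])
E
```

```text
-0.0029891174771957845
[189.58820766 179.37190334] [518.85857843 218.19888549]
```

View pics/c4.png

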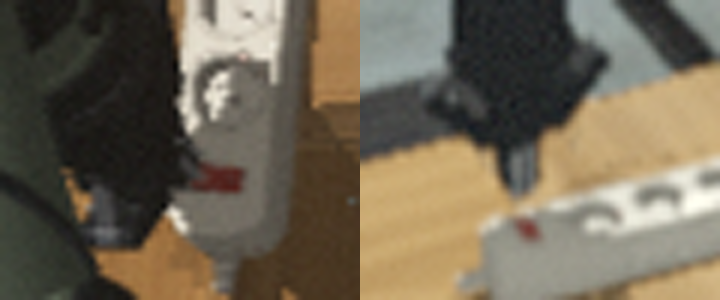

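The tip shows at scene crop (523,193) where the reported TCP projects to (519,218). So it is either about 10 mm higher or further in +y than the calibration says, and there is wood visible between the tip and the strip. I probe gently downwards.

```bash
python3 - <<'E'
from h import *
X,Y=.5137,.3585
for z in np.arange(.0385,.025,-.001):
    h=bot.move_linear([X,Y,z],speed=.008,until_force=6); f=bot.read_ft_force(); print(round(z,4),h,np.round(bot.read_position(),4),np.round(f,1))
    if h: break
print(bot.read_clock())
E
```

```text
0.0385 False [0.5137 0.3585 0.0384] [0.6 0.2 0.2]
0.0375 False [0.5136 0.3585 0.0374] [-0.2 -0.1  0.3]
0.0365 False [0.5136 0.3585 0.0364] [ 0.5 -0.6  0.4]
0.0355 False [0.5136 0.3585 0.0354] [ 0.1  0.4 -0.2]
0.0345 False [0.5137 0.3585 0.0345] [-0.3  0.3 -0. ]
0.0335 False [0.5137 0.3584 0.0334] [-0.  -0.4  0.7]
0.0325 False [0.5136 0.3585 0.0324] [ 0.2 -0.1 -0.4]
0.0315 False [0.5136 0.3585 0.0314] [0.1 0.3 0.2]
0.0305 False [0.5136 0.3585 0.0304] [-0.3 -0.5  0.2]
0.0295 False [0.5137 0.3585 0.0294] [ 0.1  0.7 -0. ]
0.0285 False [0.5136 0.3585 0.0284] [1.6 0.  0.1]
0.0275 False [0.5136 0.3585 0.0274] [-0.  -0.6 -0.7]
0.0265 False [0.5136 0.3585 0.0264] [-0.4 -0.2 -0.6]
0.0255 False [0.5136 0.3585 0.0254] [ 0.3 -1.   0.4]
13.575
```

```bash
python3 - <<'E'
from h import *
snap("scene","s3.png");snap("top","t3.png");p=bot.read_position()
def crop(f,c,P,x,y,w=64,h=48):
    m=cv2.resize(cv2.imread('pics/'+f)[y:y+h,x:x+w],None,fx=6,fy=6,interpolation=cv2.INTER_CUBIC)
    m=cv2.convertScaleAbs(m,alpha=1.3,beta=25)
    for Q,col in((P,(255,0,255)),(np.array([.5137,.345,.044]),(0,255,255))):
        q=(proj(c,Q)-[x,y]+.5)*6-.5; cv2.drawMarker(m,tuple(int(round(v)) for v in q),col,0,8,1)
    return m
p1=np.array([.5137,.361,.12])
cv2.imwrite('pics/c5.png',np.vstack([np.hstack([crop('t1.png','top',p1,170,138),crop('s1.png','scene',p1,278,112)]),np.hstack([crop('t3.png','top',p,170,138),crop('s3.png','scene',p,278,112)])]))
for w in [[.133,.534,.205]]: print(proj("scene",w),proj("top",w))
E
```

```text
[188.64812986 116.75286139] [101.84823663 312.84552703]
```

View pics/c5.png

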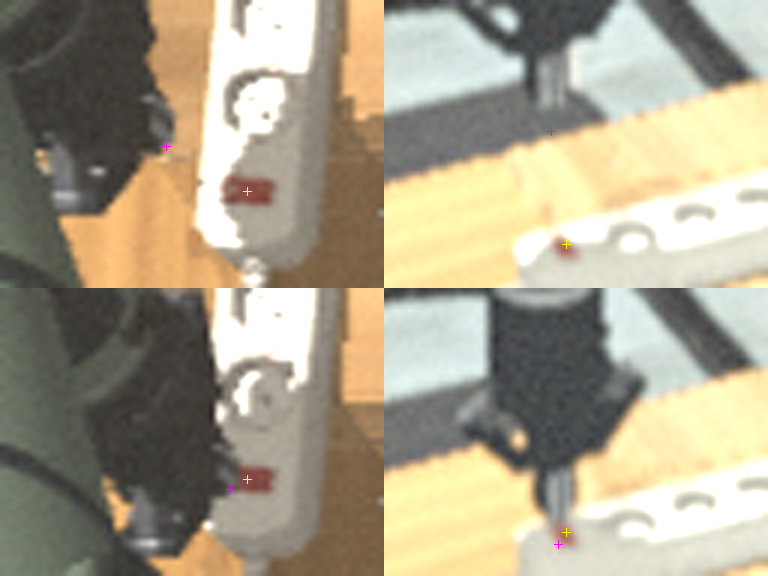

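The tip appears 20–22 crop px above the projected TCP in both views. So the real fingertips sit roughly 15–18 mm behind the reported TCP, and contact should come a little lower. I continue probing.

```bash
python3 - <<'E'
from h import *
print(bot.grip_depth)
X,Y=.5137,.3585
for z in np.arange(.0235,.011,-.0015):
    h=bot.move_linear([X,Y,z],speed=.008,until_force=5); f=bot.read_ft_force(); print(round(z,4),h,np.round(bot.read_position(),4),np.round(f,1))
    if h: break
print(bot.read_clock())
E
```

```text
0.0187
0.0235 False [0.5136 0.3585 0.0234] [0.  0.2 0.1]
0.022 False [0.5136 0.3585 0.0219] [ 0.7 -0.3  0.4]
0.0205 False [0.5139 0.3588 0.0206] [0.7 0.8 1.2]
0.019 False [0.514  0.3591 0.0193] [-0.2  4.   2.6]
0.0175 True [0.514  0.3596 0.0187] [-0.7  0.7  3.2]
15.2833
```

```bash
python3 - <<'E'
from h import *
from scipy.optimize import least_squares
snap("scene","s4.png");snap("top","t4.png");p4=bot.read_position();q=bot.read_tool_rot();print(np.round(q,4),quat(-.043),quat(-.043+np.pi))
for t,e in(((197.4,159),(306.2,129.5)),((208.6,169),(306.6,150.6))):
    r=least_squares(lambda p:np.r_[proj("top",p)-t,proj("scene",p)-e],[.51,.35,.06]);print(r.x.round(4),r.fun.round(1))
print(bot.read_joint_positions())
p1=np.array([.5137,.361,.12])
def crop(f,c,P,x,y,w=64,h=48):
    m=cv2.resize(cv2.imread('pics/'+f)[y:y+h,x:x+w],None,fx=6,fy=6,interpolation=cv2.INTER_CUBIC)
    m=cv2.convertScaleAbs(m,alpha=1.6,beta=30)
    for k in range(0,31,10):
        Q=P+[0,0,k/1000]
        u=(proj(c,Q)-[x,y]+.5)*6-.5; cv2.circle(m,tuple(int(round(v)) for v in u),2,(255,0,255),-1)
    return m
cv2.imwrite('pics/c6.png',np.vstack([np.hstack([crop('t1.png','top',p1,170,130),crop('s1.png','scene',p1,278,112)]),np.hstack([crop('t4.png','top',p4,170,138),crop('s4.png','scene',p4,278,112)])]))
E
```

```text
[-6.000e-04  7.220e-01  6.919e-01  1.000e-03] [0, np.float64(0.7221449820009656), np.float64(0.6917417328532558), 0] [0, np.float64(-0.6917417328532557), np.float64(0.7221449820009657), 0]
[0.5153 0.3546 0.141 ] [-0.   0.1  0.1 -0. ]
[0.5126 0.3501 0.0493] [-0.1  0.3  0.4 -0.1]
[ 4.92001528e-01  6.34941811e-01 -2.06377361e-01  7.27806777e-01
  1.69555891e-03  2.10533239e+00]
```

View pics/c6.png

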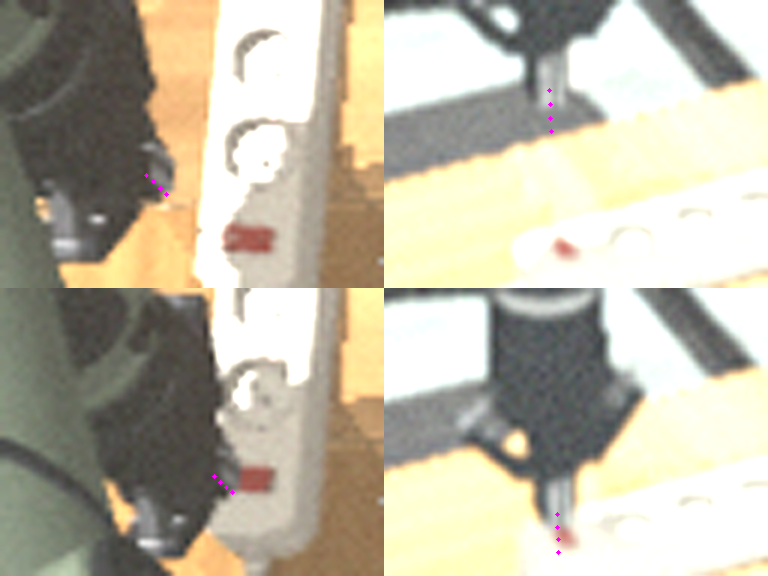

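The tip shows about 20–25 mm above the reported TCP, and contact at reported z ≈ 0.0206 (tip ≈ 46 mm) matches the rocker's raised half. Forces of Fz 3 and Fy + are what a yielding rocker would give. I finish the press, shifted slightly outwards.

```bash
python3 - <<'E'
from h import *
X,Y=.5137,.361
bot.move_linear([X,Y,.024],speed=.05)
for z in (.0205,.0195,.0185,.0175,.0165,.0155,.0145,.0135):
    h=bot.move_linear([X,Y,z],speed=.006,until_force=16); f=bot.read_ft_force(); print(round(z,4),h,np.round(bot.read_position(),4),np.round(f,1))
    if h or f[2]>14: break
print(bot.read_clock())
E
```

```text
0.0205 False [0.5137 0.361  0.0205] [-1.   0.2 -0.3]
0.0195 False [0.5136 0.361  0.0195] [ 0.2 -0.3  0.7]
0.0185 False [0.5139 0.3611 0.0187] [0.4 0.7 0.9]
0.0175 False [0.5139 0.3616 0.0179] [-0.8  1.5  3.8]
0.0165 False [0.514  0.3617 0.0177] [-2.6  1.4  9.3]
0.0155 False [0.5141 0.3617 0.0175] [-4.2  0.1 15.9]
17.9583
```

```bash
python3 - <<'E'
from h import *
h=bot.move_linear([.5137,.361,.0135],speed=.006,until_force=14); print(h,np.round(bot.read_position(),4),np.round(bot.read_ft_force(),1))
bot.wait(.3)
bot.move_linear([.5137,.361,.12],speed=.15)
snap("top","t5.png");snap("scene","s5.png")
for c,a,b,(x0,y0,x1,y1) in(("top",'t1.png','t5.png',(203,163,218,176)),("scene",'s1.png','s5.png',(300,145,316,160))):
    A,Bm=[cv2.imread('pics/'+f)[y0:y1,x0:x1].astype(float) for f in(a,b)]
    d=(Bm-A).sum(2); print(c,np.abs(d).max()); print(d.astype(int))
print(bot.read_clock(),bot.read_position())
E
```

```text
True [0.5139 0.3617 0.0177] [-1.1 -0.8  7.4]
top 189.0
[[ -3  -5  -5   3  -3   2   4  25  13   2  -3   3 -17  -4 -16]
 [  0   9   2  -5  -2  -6 -16   4   6   0   3   3  -2   6 -16]
 [ 13  -7  -1  -2  -7 184 110   1   0   2  -3   4   1  -2   6]
 [ -6   5   7  -3  -2  32  23  -5 -10   6   9 -14   7   0  13]
 [  2  -3  -5   1 112  95  28   8   2  -3 -23 -37 -13   1  13]
 [  1   8   0  16  20  -4  -8  10   6  -6 -14 -18 -31  -5   0]
 [ -3  -3  -1  11  17  -6 -27  -4  -6  19  -8  -7 -20  10  -1]
 [ -7   0   4 -44 -26  28  10  -8  -2  -5  15 -24 -30 -18  -1]
 [ 10  -3  -1  65  27   5  -6 -40  -1   3   4 -10 -31  -3  -1]
 [  5   0   5   5  11  -5  -6  -3  -1  10   7  -1  19   1   8]
 [  0  -3  -2   3 189 109   8  -1  11   9 -10   8  -7  -1   0]
 [  3   3  -6  -5  13   7   2   8   4  -5  -2   4   8  -3  12]
 [ -2   6   5  -5  -2  -3 -12 -15   0  -1   4  -8   7   4   1]]
scene 133.0
[[ -6  -5   1  -1  -9   1   0   0   0   4   0  -4  -6  10  20  19]
 [ -4  -1  -2  -3   2   1  -2   1  -4  10   0  -5   7   5  11  22]
 [ -4  -6  -4  -4   4   1   5  -8   3   7   0   0   0 -10   2   4]
 [  0   1  -3   9   2  -2  -8   5   2   1   3  -9   2  -7  -1   1]
 [ -7   0  -1   2   3   8  16   6   5  -6   6  -2  -2   3  -3  14]
 [  9  12   9   0  -3  37  53  43  23  -1   1  -2   1  -4  -4   4]
 [ -6   1   3  -4   9  37 117 133  58  12  -3  -6   3   5   1   3]
 [ -2  -3  -2  14  47  18  52  76  47  -1  -3   2   7   4   1   5]
 [  0  -4  -1  24 104  47 -18   3   5 -32  -9  -3   3   6   7  -1]
 [ -9   2  -4  17  48   9 -13  -3  -9 -25  -7 -12  -4  -5   9   6]
 [ -5  -2   1   0  -8  -8   5 -12 -17 -12  -3  -2  -2  -5  -1  -9]
 [ -2   1  -5   8  12   2   4  -5   5   6  -5   5   1   8   4  12]
 [  2   3  -7  -3  11  -7   7  -3  -6  -1  -4   3  -3  -1   1  -9]
 [ -7  -7  -2   1   3  -4  -5  -7   3  -3   8   0   1  -4   5   3]
 [ -6 -18  -3   8   7   3  -3   5  -9   1   1  -2   2  -7  -8   1]]
19.5167 [0.5127217  0.36041674 0.11839933]
```

The rocker's pixels changed at both ends between pictures from the same pose (far edge uncovered, near half darker), and the press ended on a stiff stop, so it has tipped to off. The power button is next: the larger, left one.

```bash
python3 - <<'E'
from fit import *
p=B((-112,35,52)); q=quat(bench[2])
bot.move_pose([p[0],p[1],.06],q); bot.move_linear([p[0],p[1],.034],speed=.08)
print(bot.read_clock(),np.round(bot.read_ft_force(),1))
for z in (.029,.027,.025,.023,.021,.019,.017,.015):
    h=bot.move_linear([p[0],p[1],z],speed=.01,until_force=14); f=bot.read_ft_force(); print(z,h,np.round(bot.read_position(),4),np.round(f,1))
    if h or f[2]>9: break
t=bot.read_clock(); bot.wait(1.6); print(np.round(bot.read_position(),4),np.round(bot.read_ft_force(),1)); bot.wait(1.5)
print(np.round(bot.read_ft_force(),1),bot.read_clock()-t)
bot.move_linear([p[0],p[1],.05],speed=.1); print(bot.read_clock(),np.round(bot.read_ft_force(),1))
E
```

```text
21.3 [ 0.9 -0.5 -0. ]
0.029 False [0.4638 0.0216 0.029 ] [-0.3  0.1 -0.2]
0.027 False [0.4638 0.0216 0.0269] [ 0.4  0.2 -0.4]
0.025 False [0.464  0.0216 0.0251] [-0.1 -0.6  2.1]
0.023 False [0.464  0.0216 0.0231] [-0.4 -0.1  3.5]
0.021 False [0.4641 0.0216 0.0211] [-0.5  0.4  4.8]
0.019 True [0.4641 0.0216 0.021 ] [-2.  -0.2  8.1]
[0.4641 0.0216 0.021 ] [-3.1  1.3  9.1]
[-1.6  0.5 10. ] 3.1000000000000014
27.1 [-0.6  0.1 -0.7]
```

Power was held against its stop at reported z 0.021, which puts the tip at 47 mm and gives an exact offset of 26 mm, for over 3 s and then released. Now the levers: contact is expected at about 0.019, open at about 0.008.

```bash
python3 - <<'E'
from fit import *
q=quat(bench[2])
for s_ in (1,-1):
    p=B((-22,s_*89,45))
    bot.move_pose([p[0],p[1],.055],q); bot.move_linear([p[0],p[1],.024],speed=.1)
    for z in (.019,.016,.013,.010,.0085,.007,.0055,.004):
        h=bot.move_linear([p[0],p[1],z],speed=.015,until_force=14); f=bot.read_ft_force(); print(z,h,np.round(bot.read_position(),4),np.round(f,1))
        if h or f[2]>10: break
    bot.wait(.2); bot.move_linear([p[0],p[1],.06],speed=.12)
    print(bot.read_clock())
bot.move_pose([.40,.20,.2],q)
snap("top","t6.png");snap("scene","s6.png");print(bot.read_clock())
f=lambda n,x,y,w,h,k:cv2.resize(cv2.imread('pics/'+n)[y:y+h,x:x+w],None,fx=k,fy=k,interpolation=cv2.INTER_CUBIC)
r1=np.hstack([f('top0.png',297,145,70,24,5.7),f('t6.png',297,145,70,24,5.7)]);r2=np.hstack([f('scene0.png',340,180,50,50,7.98),f('s6.png',340,180,50,50,7.98)])
w=min(r1.shape[1],r2.shape[1]);cv2.imwrite('pics/c7.png',np.vstack([r1[:,:w],r2[:,:w]])[:600])
E
```

```text
0.019 False [0.5505 0.0809 0.0191] [ 0.3 -0.5  0. ]
0.016 False [0.5507 0.0813 0.0162] [-0.4  1.9  3.4]
0.013 False [0.5507 0.0807 0.0129] [-0.   1.4  2.7]
0.01 False [0.5504 0.0805 0.0098] [0.5 1.6 1.7]
0.0085 False [0.5504 0.0807 0.0085] [-0.2  2.   3.3]
0.007 False [0.5506 0.0808 0.008 ] [-2.3  1.2 12.6]
30.8833
0.019 False [ 0.5612 -0.0969  0.0191] [-0.2  0.  -0.7]
0.016 False [ 0.5615 -0.0973  0.0163] [ 0.3 -2.7  3.2]
0.013 False [ 0.5614 -0.0966  0.0129] [ 2.2 -0.7  2.5]
0.01 False [ 0.5609 -0.0963  0.0097] [ 0.8 -0.9  1.6]
0.0085 False [ 0.5609 -0.0964  0.0083] [ 1.4 -1.5  2.3]
0.007 False [ 0.5611 -0.0965  0.0077] [-0.6 -0.7  9.6]
0.0055 False [ 0.5612 -0.0965  0.0074] [-5.2  0.7 19. ]
35.175
36.6417
```

View pics/c7.png

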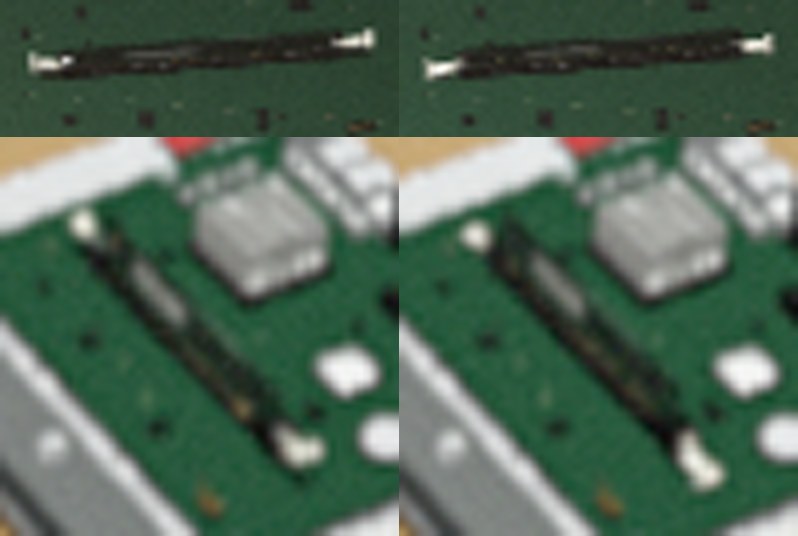

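Both levers lie open at their stops (after-view pads at (475,235) and (702,465)), and the module stands raised in its slot along (590,345). The arm is clear of everything, so I hand in.

```bash
python3 -c "
from cell import bot
print(bot.close_job())"
```

```text
the job is handed in; nothing more can be done
None
```

I handed the job in at about 37 s: rocker pressed to a firm stop, power button held fully down for 3.1 s and released, then both levers pressed to their stops; the final pictures show the module standing raised in its slot, while the strip being off rests on that stop and a before/after image change.

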